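# Hold a wax block flush on the tilted dressing stage

## Task

Pick up the smaller of the two wax blocks, tilt it to match the slope of the dressing stage, and set its underside flush on the middle of the stage's pad, square to it with its long side running up the slope. Gently press the sprung plate down about half of its 10 mm travel with the block alone (no finger on the plate) and finish while still gripping and pressing it there; do not shift the stage's slope, and leave the larger block, the loupe and the wooden offcut where they are.

Things in the scene. Friction and masses are not known exactly. Their poses are not given: they have to be found in the camera images.
- wax_small_mid (a point): centre (half-way up) of the smaller wax block, a plain sawn rectangular block, 42 mm along its x, 55 mm along its y (the long side), 24 mm high (its z, up at the start), about 60 g. It lies flat on the bench right of the stage; its underside is 12 mm below this point
- wax_small: the same smaller wax block; origin at the centre of its underside, axes as above
- wax_large: the larger wax block, 50 x 75 x 28 mm, lying flat on the bench; origin at the centre of its underside. Leave it alone. It and the smaller block may swap places
- stage_plate: sprung plate of the dressing stage, 106 (x) by 90 mm (y), with a flat grey pad 72 x 58 mm standing 2 mm above it. Origin at the middle of the pad's top; x up the slope (leftward, give or take 25 degrees), y level, towards the robot, z the pad's outward normal. It gives only straight along its -z, at most 10 mm to a hard stop: about 2 N starts it, 5 N at half travel, 9 N at the end
- plate_rest (a point): where the middle of the pad's top is when the plate is not pressed (fixed to the stage's tilting frame, same axes as the plate); how far stage_plate has moved along -z from here is the press depth
- stage_tilt (a joint): slope of the stage in rad, 0 is level, more is steeper (the end farther to the left is higher); between 0.2 and 0.5 at the start, locked by stiff friction. The stage stands fixed on the bench, base 140 x 130 mm; its side knobs stay below the level of the pad
- loupe: a small folding loupe, black and round, 32 x 38 x 19 mm, lying on the bench; origin at the centre of its underside. Leave it alone
- offcut: a wooden stick, 22 x 100 x 20 mm, long along its y, lying on the bench near the robot; origin at the centre of its underside. Leave it alone
Things that resemble listed ones, but are neither listed nor needed, are in the scene too. What is shaped like the wax_small but purple is not meant.

How it is judged:
On the way:
1. the smaller block is lifted clear of the bench in the gripper (height (world z) of wax_small_mid above 0.04 m and contact force between the fingers and wax_small above 2 N and contact force between wax_small and stage_plate below 0.1 N), for 0.2 s.
At the end, for the whole second after the job is handed in: Smaller block still gripped, underside on the pad, parallel within 0.05 rad, long side within 0.12 rad of the slope line, centre within 10 mm of the pad's middle each way; plate pressed in 2 to 8 mm with 2 to 15 N by the block alone, all at rest (angle between the z axis of wax_small and the z axis of stage_plate, either way round below 0.05 rad and angle between the y axis of wax_small and the x axis of stage_plate, either way round below 0.12 rad and x of wax_small in the frame of stage_plate between -0.01 and 0.01 m and y of wax_small in the frame of stage_plate between -0.01 and 0.01 m and z of wax_small in the frame of stage_plate between -0.003 and 0.003 m and z of stage_plate in the frame of plate_rest between -0.008 and -0.002 m and contact force between wax_small and stage_plate between 2 and 15 N and contact force between the fingers and wax_small above 12 N and contact force between each of the arm, the fingers and stage_plate below 0.5 N and linear speed of wax_small below 0.02 m/s); the arm keeps its last pose, push and grip.
It fails at once if the block is pressed on the plate with more than 25 N (contact force between wax_small and stage_plate above 25 N).
It fails at once if the slope of the stage is shifted (distance of plate_rest from where it was at the start of the episode above 0.004 m).
It fails at once if the larger block, the loupe or the wooden offcut is moved (distance of any of wax_large, loupe, offcut from where it was at the start of the episode above 0.02 m).
It also fails if it takes over 35 s, if anything falls off the work surface, if the arm or the gripper's body presses on something with over 40 N, if the wrist force passes 120 N, or if a joint passes its speed limit or range.

## Robot

A 7-joint arm with a two-finger parallel gripper is mounted at the origin on a cart in front of the work surface, level with it; the furniture and walls round the work are solid. World frame = base frame: x ahead of the robot, y to its left, z up, the work surface at z = 0. Lengths are in m, angles in rad, forces in N, time in s.
With the tool pointing down it reaches from about 0.4 to 0.85 m from the base axis. Payload 4.5 kg.
Tool frame: the origin (TCP) lies midway between the tips of the shut fingers; the grasp point (between the pads) lies 19 mm behind it; z points along the fingers, y is the direction in which the jaws open and shut (so a half turn about z gives the same grasp; the last joint's range is limited). The gripper opens to 88 mm and grips with 3 to 60 N. Pads are 18 mm wide; open, the fingers measure 123 mm over their backs; the gripper's body (75 mm by 187 mm) begins 45 mm behind the grasp point.
Start: joints at [1.32, 0.689, -0.195, 1.565, 0.157, 0.902, -0.215], TCP at [0.176, -0.6, 0.239] pointing down, gripper open.
Joint ranges: [-3.01, 3.01], [-0.46, 2.08], [-1.47, 1.51], [0.13, 2.56], [-1, 4.14], [0.04, 2.09], [-2.66, 2.66]. Speed limits (rad/s): [2.57, 2.57, 3.14, 3.14, 3.14, 3.14, 3.14].

## Interface

Orientations are given as a unit quaternion [x, y, z, w].
In Python, from plant import get_state, snapshot, finish_job, regions_of gives the robot as it stands.
- The arm moves only by the tool send_rows, never from a script. Its argument "series" is a list of rows, each an object of numbers: "grip": the opening, from 0 (shut) to 1 (fully open); "dx", "dy", "dz": the shift along the tool's x, y, z in mm; "turn": the turn about the tool's z in rad. A call has 1 to 20 rows; each row shifts and turns the commanded pose from where the row before left it, along the tool's axes as they then stand; what a row does not reach is not made up. A row lasts 1/10 s, in which the tool goes at most 50 mm and 8.59 degrees, less where a joint would pass 70% of its speed; a pose out of reach is approached as far as the arm can. A call is refused whole if a number of a shift passes 50 or a number of a turn 0.15, either way. A call with a gripper value outside its range is refused whole. The fingers move at their own pace and stop on an object; "force" is the grip in N (left out, the last holds). Time passes only in rows, so rows that do not move let the fingers close. It gives the time, the measured TCP pose, the force and the opening at its end, in the units of the state.
- get_state(): the state, without advancing time (a new reading comes with each control period).
- snapshot(name): name is "scene" or "top" or "wrist"; returns a dict with "img" (420x560x3 uint8, red, green, blue), "depth" (420x560 float32, m along the optical axis (not along the pixel's ray), 0 where there is no reading), "fov_y" (degrees; the focal length in pixels is half the picture's height over the tangent of half this angle, whatever the lens; pixels are square), "cx", "cy" (the principal point, pixels), "R" (3x3) and "t" (3): a world point X has camera coordinates R X + t. Camera axes: x right, y down, z forward; pixel columns grow to the right and rows downward; lengths in m; the calibration is good to about 2 mm. A picture is of the moment at which its call begins.
- finish_job(): hands the job in, once; it reports no verdict.
Trained networks look in a picture, given as the dict that the camera call returned (one of the last four; its "shot" number tells which), for a name from the list of things; names that differ only in an ending like _2 or _b are one class to them, and where a whole thing is asked for, a point or a joint stands for the part that bears it (a point fixed in the world has none). Each returns a list of dicts, best first, with "score" (0 to 1); they miss things now and then, are a little off and sometimes report something else, mostly with a low value. They report only what shows in the picture. A call takes as long as a camera call. They do not tell look-alikes from the thing itself.
- regions_of(picture, target): "pixels" (420x560 bool, what is visible of it) and "extent" ([left, top, right, bottom] in pixels, round what is visible of it).
The state is a dict: "clock": time; "q": joint angles; "qd": joint speeds; "joint_torque": joint torques, N m; "tool_pos": TCP position; "eef_rot": TCP orientation; "contact_force": force on the tool from outside, world axes, zero at the start; "moment": the same for the moment, N m; "opening": opening from 0.0 (shut) to 1.0 (fully open).
Only numpy, scipy, OpenCV 4.12 (cv2) and the standard library are available. Lean on these libraries where they do the work, as an engineer would, in place of code of your own. Each camera call takes 0.05 s, during which the arm holds its last target.

## Working session

There is one attempt and no reset: what is moved stays moved. The work goes in short steps, Python scripts to look and compute and a tool call to move; the robot and the scene stay as the last step left them, time stands still between calls to the robot, and variables do not carry over. Pictures are saved under pics/ and viewed, and the job is handed in when it is done.

Besides the shell and the picture viewer there is one more tool, called after "Request:" in YAML: its name, and indented under it one key for each argument. send_rows: Moves the arm, as the interface text tells. Its arguments: {"type":"object","properties":{"series":{"type":"array","items":{"type":"object","properties":{"grip":{"type":"number"},"dx":{"type":"number"},"dy":{"type":"number"},"dz":{"type":"number"},"turn":{"type":"number"}}}},"force":{"type":"number"}},"required":["series"]}

```bash
ls; mkdir -p pics
cat > h.py <<'E'
import numpy as np, cv2
from plant import get_state, snapshot, finish_job, regions_of
def save(p,n): cv2.imwrite(f'pics/{n}.png',p['img'][:,:,::-1])
def cloud(p):
    h,w=p['depth'].shape; f=h/2/np.tan(np.radians(p['fov_y'])/2)
    v,u=np.mgrid[0:h,0:w]; d=p['depth'].astype(float)
    c=np.stack([(u-p['cx'])/f*d,(v-p['cy'])/f*d,d],-1)
    X=(c-np.array(p['t']))@np.array(p['R'])
    X[d<=0]=np.nan
    return X
def proj(p,X):
    h=p['depth'].shape[0]; f=h/2/np.tan(np.radians(p['fov_y'])/2)
    c=np.array(p['R'])@np.array(X)+np.array(p['t']); return c[0]/c[2]*f+p['cx'],c[1]/c[2]*f+p['cy']
E
python3 - <<'E'
from h import *
import pickle
for n in ['scene','top']:
    p=snapshot(n); save(p,n+'0'); pickle.dump(p,open(n+'0.pkl','wb'))
    print(n,{k:p[k] for k in p if k not in('img','depth')})
    for t in ['wax_small','wax_large','stage_plate','loupe','offcut']:
        for r in regions_of(p,t): print(t,round(r['score'],2),r['extent'],r['pixels'].sum(), np.round(np.nanmedian(cloud(p)[r['pixels']],axis=0),3))
print(get_state())
E
```

```text
pics
scene {'fov_y': 43.31943839918402, 'cx': 280.8453536027813, 'cy': 213.36985424603776, 'R': array([[-0.4765371 , -0.87893811, -0.01949859],
       [-0.61231824,  0.34773439, -0.71003322],
       [ 0.63085559, -0.32641782, -0.70389817]]), 't': array([0.21633713, 0.41227419, 0.64211739]), 'shot': 1}
wax_small 0.96 [371.3, 231.7, 404.6, 263.9] 691 [ 0.426 -0.205  0.024]
wax_small 0.84 [303.1, 214.6, 333.1, 246.8] 674 [ 0.526 -0.119  0.024]
wax_small 0.72 [356.7, 168.0, 400.5, 205.4] 1001 [ 0.569 -0.29   0.028]
wax_large 0.66 [359.0, 167.4, 400.1, 206.5] 920 [ 0.569 -0.289  0.028]
stage_plate 0.59 [179.2, 225.7, 250.1, 259.6] 1796 [0.54  0.08  0.087]
stage_plate 0.43 [171.9, 222.5, 255.2, 284.7] 2852 [0.531 0.089 0.084]
loupe 0.67 [271.9, 186.5, 289.8, 202.2] 223 [ 0.653 -0.113  0.018]
offcut 0.98 [294.8, 259.1, 333.6, 309.4] 833 [ 0.421 -0.048  0.02 ]
top {'fov_y': 56.20974112869974, 'cx': 277.10878351656237, 'cy': 210.85064819468744, 'R': array([[ 0.0185689 , -0.99915096, -0.03677714],
       [-0.9887223 , -0.01288308, -0.14920537],
       [ 0.14860488,  0.03913295, -0.98812206]]),
[... 466 characters left out ...]
.055  0.019]
{'clock': 0.6, 'q': array([ 1.31984107,  0.68908652, -0.19462376,  1.5653308 ,  0.15732749,
        0.90248778, -0.21511089]), 'qd': array([-0.00119854,  0.00117369,  0.00159645, -0.00091398,  0.00011336,
        0.00083301, -0.00047741]), 'joint_torque': array([-2.49757795e-04, -5.27253771e+01, -1.26658101e+00, -1.53678524e+01,
       -5.19612618e-02, -3.98514612e-04,  2.65120389e-05]), 'tool_pos': array([ 0.17561057, -0.59983487,  0.23874351]), 'eef_rot': array([9.89877822e-01, 1.41922149e-01, 7.45360419e-06, 3.72202932e-05]), 'contact_force': array([-0.38666396,  0.30604198, -0.27205022]), 'moment': array([-0.05244072, -0.00809669, -0.02324023]), 'opening': 1.002119618546526}
```

View pics/scene0.png

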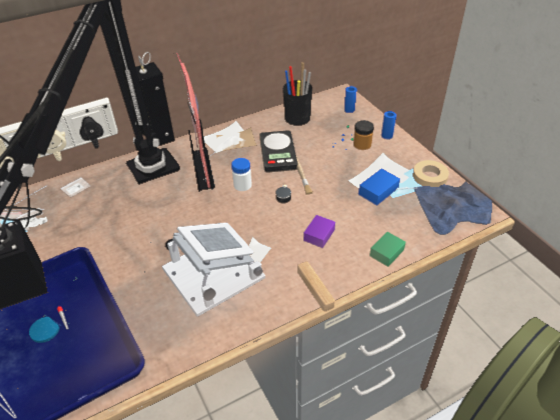

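View pics/top0.png

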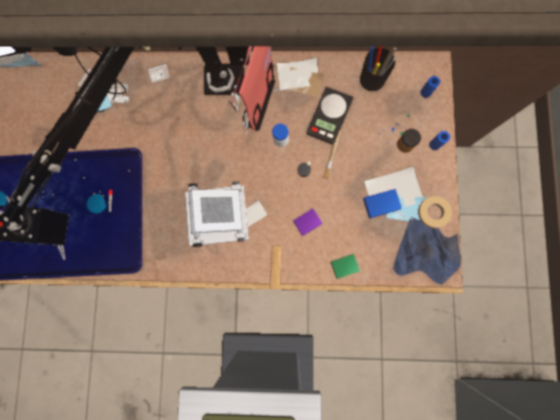

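Candidates in the scene image are blue (380,186), purple (320,230) and green (388,248). Blue is 28 mm high, so it is the large block. Purple is the decoy. Green is 24 mm high, so I choose green. Next I'll check it in a crop and measure it.

```bash
cat > m.py <<'E'
from h import *
import pickle
for n in ['scene0','top0']:
    p=pickle.load(open(n+'.pkl','rb')); X=cloud(p); hsv=cv2.cvtColor(p['img'],cv2.COLOR_RGB2HSV)
    for nm,lo,hi in [('green',(50,120,40),(85,255,255)),('blue',(105,150,80),(120,255,255)),('purple',(125,100,40),(150,255,255))]:
        m=cv2.inRange(hsv,lo,hi)>0
        ok=m&(X[...,2]>0.019)&(X[...,2]<.033)&(X[...,0]>.38)&(X[...,0]<.65)&(X[...,1]<-.08)&(X[...,1]>-.36)
        P=X[ok]; z=np.median(P[:,2])
        P=P[abs(P[:,2]-z)<.003]
        c,s,a=cv2.minAreaRect((P[:,:2]*1000).astype(np.float32))
        print(n,nm,ok.sum(),'z',round(z,4),'c',np.round(c,1),'size',np.round(s,1),'ang',round(a,1))
    print('bench z',np.round([np.nanmedian(X[(abs(X[...,0]-a)<.01)&(abs(X[...,1]-b)<.01)][:,2]) for a,b in [(.47,-.15),(.48,-.23),(.6,-.17)]],4))
    r=[q for q in regions_of(p,'stage_plate')] if 0 else None
    # plate plane
    c0=np.array([.54,.08]); ok=(np.abs(X[...,:2]-c0)<.09).all(-1)&(X[...,2]>.04)
    gray=cv2.cvtColor(p['img'],cv2.COLOR_RGB2GRAY)
    big=cv2.resize(p['img'][150:300,150:300],None,fx=4,fy=4,interpolation=cv2.INTER_CUBIC); cv2.imwrite(f'pics/{n}_stage.png',big[:,:,::-1])
    if n=='scene0':
        big=cv2.resize(p['img'][150:290,280:440],None,fx=4,fy=4,interpolation=cv2.INTER_CUBIC); cv2.imwrite(f'pics/{n}_blk.png',big[:,:,::-1])
E
python3 m.py
```

```text
scene0 green 90 z 0.0247 c [ 424.3 -223.6] size [30.7 59.8] ang 58.5
scene0 blue 663 z 0.0287 c [ 576.2 -295.2] size [49.  76.2] ang 16.5
scene0 purple 496 z 0.0246 c [ 531.3 -125.1] size [41.3 57.5] ang 32.2
bench z [0.0006 0.0006 0.0002]
top0 green 329 z 0.0238 c [ 431.1 -211.7] size [34.1 48.6] ang 20.7
top0 blue 604 z 0.0276 c [ 575.6 -298.7] size [44.9 72.1] ang 15.6
top0 purple 386 z 0.0236 c [ 530.8 -126.8] size [39.5 52.1] ang 32.6
bench z [-0.0002 -0.0006 -0.0005]
```

Run:
```python
import cv2,numpy as np
a=cv2.imread('pics/scene0_stage.png');b=cv2.imread('pics/scene0_blk.png')
cv2.imwrite('pics/ab.png',np.hstack([cv2.resize(a,(400,400)),cv2.resize(b,(400,400))]))
```

```text
(no output)
```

View pics/ab.png

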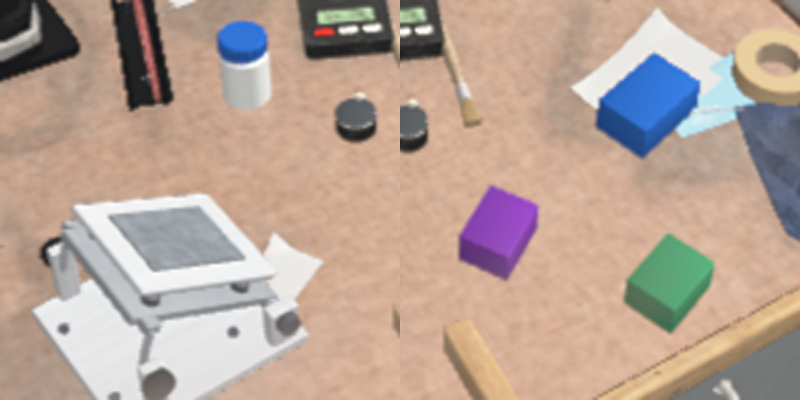

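View pics/top0_stage.png

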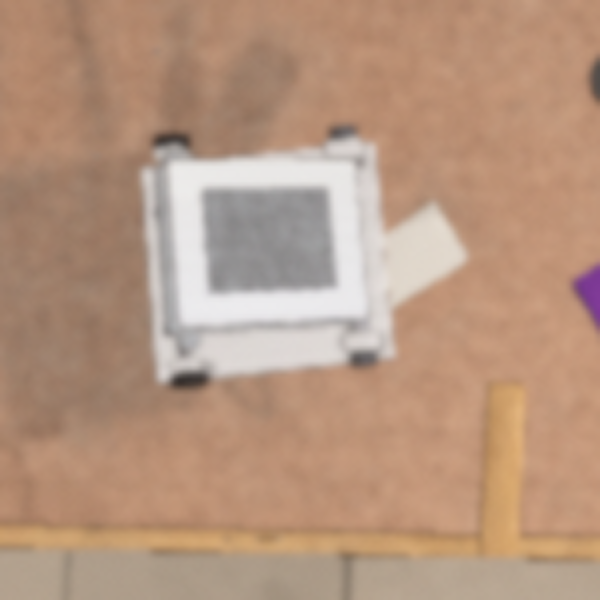

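The crop shows green (388,248) as the plain 24 mm block, purple as the look-alike and blue as the larger block. Next is the plate pose.

```bash
cat > stage.py <<'E'
from h import *
import pickle,sys
def stage(p,verbose=True,guess=(.54,.08)):
    X=cloud(p); img=p['img']; hsv=cv2.cvtColor(img,cv2.COLOR_RGB2HSV)
    near=(np.abs(X[...,:2]-np.array(guess))<.08).all(-1)&(X[...,2]>.05)
    g=near&(hsv[...,1]<60)&(hsv[...,2]>80)&(hsv[...,2]<190)
    n,l,st,_=cv2.connectedComponentsWithStats(cv2.morphologyEx(g.astype(np.uint8),cv2.MORPH_OPEN,np.ones((3,3))))
    k=1+np.argmax(st[1:,4]); m=(l==k).astype(np.uint8)
    P=X[cv2.erode(m,np.ones((5,5)))>0]
    c=P.mean(0); 
    for _ in range(4):
        u,s,vt=np.linalg.svd(P-c,full_matrices=False); nrm=vt[2]*np.sign(vt[2][2]); d=(P-c)@nrm
        P=P[abs(d)<2.5*d.std()+1e-4]; c=P.mean(0)
    slope=np.arccos(nrm[2]); 
    up=-np.array([nrm[0],nrm[1],0]); up/=np.linalg.norm(up); xa=up*np.cos(slope)+np.array([0,0,np.sin(slope)])
    ya=np.cross(nrm,xa)
    # subpixel rect : rays of mask contour onto plane
    f=p['depth'].shape[0]/2/np.tan(np.radians(p['fov_y'])/2)
    R=np.array(p['R']);C=-R.T@np.array(p['t'])
    v,u=np.nonzero(m); cor=np.concatenate([np.stack([u+a,v+b],1) for a in(-.5,.5) for b in (-.5,.5)])
    ray=np.stack([(cor[:,0]-p['cx'])/f,(cor[:,1]-p['cy'])/f,np.ones(len(cor))],1)@R
    Q=C+ray*(((c-C)@nrm)/(ray@nrm))[:,None]
    uv=np.stack([(Q-c)@xa,(Q-c)@ya],1)*1000
    ctr,sz,a=cv2.minAreaRect(uv.astype(np.float32))
    cw=c+xa*ctr[0]/1000+ya*ctr[1]/1000
    print('slope',slope.round(4),'heading of up',np.degrees(np.arctan2(up[1],up[0])).round(2),'pad centre',cw.round(4),'size',np.round(sz,1),'rectang vs slope',round(a,2),'resid',d.std().round(5),'npx',m.sum())
    return cw,nrm,xa,ya,slope
if __name__=='__main__':
    for n in ['scene0','top0']: stage(pickle.load(open(n+'.pkl','rb')))
E
python3 stage.py
```

```text
slope 0.4682 heading of up 97.7 pad centre [0.547  0.0739 0.0844] size [61.9 76.7] rectang vs slope 89.8 resid 0.00081 npx 770
slope 0.4623 heading of up 96.88 pad centre [0.5469 0.072  0.0838] size [58.  73.6] rectang vs slope 89.26 resid 0.00134 npx 807
```

```bash
cat >> h.py <<'E'
from scipy.spatial.transform import Rotation as Ro
def to_tool(d):  # world vector (m) -> tool mm
    s=get_state(); return Ro.from_quat(s['eef_rot']).inv().apply(np.array(d))*1000
def block(p,lo=(45,60,20),hi=(90,255,255),zt=.024,tol=.004,box=(.35,.5,-.3,-.12)):
    X=cloud(p); hsv=cv2.cvtColor(p['img'],cv2.COLOR_RGB2HSV)
    m=(cv2.inRange(hsv,lo,hi)>0)&(abs(X[...,2]-zt)<tol)&(X[...,0]>box[0])&(X[...,0]<box[1])&(X[...,1]>box[2])&(X[...,1]<box[3])
    P=X[m]; c,s,a=cv2.minAreaRect((P[:,:2]*1000).astype(np.float32))
    if s[0]>s[1]: s=(s[1],s[0]); a+=90
    # heading of long side: side 2 is at angle a+90
    print('blk n',m.sum(),'z',np.median(P[:,2]).round(4),'c',np.round(c,1),'size',np.round(s,1),'long heading',round((a+90)%180,1))
    return c,(a+90)%180
E
python3 - <<'E'
from h import *
import pickle
for n in ['scene0','top0']: block(pickle.load(open(n+'.pkl','rb')))
print(to_tool(np.array([.428,-.209,.20])-get_state()['tool_pos']))
E
```

```text
blk n 525 z 0.0247 c [ 430.2 -210.2] size [40.2 57.5] long heading 110.7
blk n 422 z 0.0238 c [ 431.3 -212.2] size [40.1 53.5] long heading 109.3
[ 352.03539884 -304.1793426    38.72192602]
```

Request:
send_rows:
  series:
    - {"dx": 22, "dy": -19, "dz": 2}
    - {"dx": 22, "dy": -19, "dz": 2}
    - {"dx": 22, "dy": -19, "dz": 2}
    - {"dx": 22, "dy": -19, "dz": 2}
    - {"dx": 22, "dy": -19, "dz": 2}
    - {"dx": 22, "dy": -19, "dz": 2}
    - {"dx": 22, "dy": -19, "dz": 2}
    - {"dx": 22, "dy": -19, "dz": 2}
    - {"dx": 22, "dy": -19, "dz": 2}
    - {"dx": 22, "dy": -19, "dz": 2}
    - {"dx": 22, "dy": -19, "dz": 2}
    - {"dx": 22, "dy": -19, "dz": 2}
    - {"dx": 22, "dy": -19, "dz": 2}
    - {"dx": 22, "dy": -19, "dz": 2}
    - {"dx": 22, "dy": -19, "dz": 2}
    - {"dx": 22, "dy": -19, "dz": 2}

```text
schema error: expected keys grip, dx, dy, dz, turn
```

Request:
send_rows:
  series:
    - {"turn": -0.14}
    - {"turn": -0.14}
    - {"turn": -0.14}
    - {"turn": -0.14}
    - {"turn": -0.14}
    - {"turn": -0.14}
    - {"turn": -0.14}
    - {"turn": -0.14}
    - {"turn": -0.14}
    - {"turn": -0.14}
    - {"turn": -0.14}
    - {"turn": -0.1}
    - {}

```text
schema error: expected keys grip, dx, dy, dz, turn
```

Run:
```python
from h import *
import pickle
p=snapshot('wrist'); save(p,'w1'); pickle.dump(p,open('w1.pkl','wb'))
c,a=block(p)
s=get_state(); print(s['clock'],s['tool_pos'],s['q'],s['opening'])
R=Ro.from_quat(s['eef_rot']).as_matrix(); print(R.round(3)); print('theta',np.degrees(np.arctan2(R[1,0],R[0,0])))
print('to block',to_tool(np.array([c[0]/1e3,c[1]/1e3,.1])-s['tool_pos']))
```

```text
blk n 0 z nan c [0. 0.] size [0. 0.] long heading 90.0
0.65 [ 0.17562188 -0.59987142  0.23876532] [ 1.3198309   0.68907939 -0.19460305  1.56526393  0.15731448  0.90248181
 -0.21511764] 0.995893521554608
[[ 0.96   0.281  0.   ]
 [ 0.281 -0.96  -0.   ]
 [ 0.     0.    -1.   ]]
theta 16.316522162635522
to block [-1.99846291e-02 -6.25072106e+02  1.38670273e+02]
  return _methods._mean(a, axis=axis, dtype=dtype,
  ret = ret.dtype.type(ret / rcount)
```

View pics/w1.png

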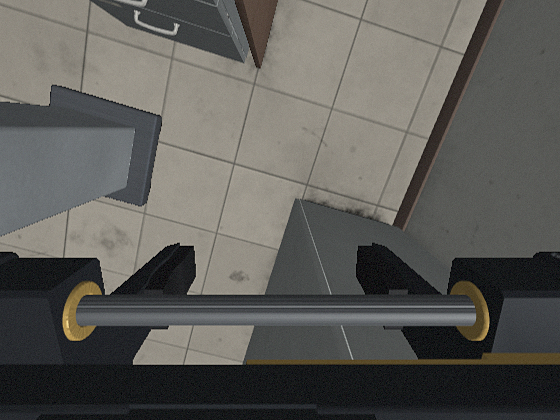

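All the keys are required in every row. The wrist view shows only the floor and the open fingers, at (180,260) and (375,260).

Request:
send_rows:
  series:
    - {"grip": 1, "turn": 0, "dx": 22, "dy": -19, "dz": 2}
    - {"grip": 1, "turn": 0, "dx": 22, "dy": -19, "dz": 2}
    - {"grip": 1, "turn": 0, "dx": 22, "dy": -19, "dz": 2}
    - {"grip": 1, "turn": 0, "dx": 22, "dy": -19, "dz": 2}
    - {"grip": 1, "turn": 0, "dx": 22, "dy": -19, "dz": 2}
    - {"grip": 1, "turn": 0, "dx": 22, "dy": -19, "dz": 2}
    - {"grip": 1, "turn": 0, "dx": 22, "dy": -19, "dz": 2}
    - {"grip": 1, "turn": 0, "dx": 22, "dy": -19, "dz": 2}
    - {"grip": 1, "turn": 0, "dx": 22, "dy": -19, "dz": 2}
    - {"grip": 1, "turn": 0, "dx": 22, "dy": -19, "dz": 2}
    - {"grip": 1, "turn": 0, "dx": 22, "dy": -19, "dz": 2}
    - {"grip": 1, "turn": 0, "dx": 22, "dy": -19, "dz": 2}
    - {"grip": 1, "turn": 0, "dx": 22, "dy": -19, "dz": 2}
    - {"grip": 1, "turn": 0, "dx": 22, "dy": -19, "dz": 2}
    - {"grip": 1, "turn": 0, "dx": 22, "dy": -19, "dz": 2}
    - {"grip": 1, "turn": 0, "dx": 22, "dy": -19, "dz": 2}

```text
clock: 2.25
tool_pos: [0.4288, -0.2082, 0.2068]
eef_rot: [0.99, 0.142, 0.0, 0.0]
contact_force: [-0.2, 0.3, -0.5]
opening: 1.002
```

Request:
send_rows:
  series:
    - {"grip": 1, "turn": -0.14, "dx": 0, "dy": 0, "dz": 0}
    - {"grip": 1, "turn": -0.14, "dx": 0, "dy": 0, "dz": 0}
    - {"grip": 1, "turn": -0.14, "dx": 0, "dy": 0, "dz": 0}
    - {"grip": 1, "turn": -0.14, "dx": 0, "dy": 0, "dz": 0}
    - {"grip": 1, "turn": -0.14, "dx": 0, "dy": 0, "dz": 0}
    - {"grip": 1, "turn": -0.14, "dx": 0, "dy": 0, "dz": 0}
    - {"grip": 1, "turn": -0.14, "dx": 0, "dy": 0, "dz": 0}
    - {"grip": 1, "turn": -0.14, "dx": 0, "dy": 0, "dz": 0}
    - {"grip": 1, "turn": -0.14, "dx": 0, "dy": 0, "dz": 0}
    - {"grip": 1, "turn": -0.14, "dx": 0, "dy": 0, "dz": 0}
    - {"grip": 1, "turn": -0.14, "dx": 0, "dy": 0, "dz": 0}
    - {"grip": 1, "turn": -0.1, "dx": 0, "dy": 0, "dz": 0}
    - {"grip": 1, "turn": 0, "dx": 0, "dy": 0, "dz": 0}

```text
clock: 3.55
tool_pos: [0.4281, -0.2094, 0.2068]
eef_rot: [0.572, 0.821, 0.0, 0.0]
contact_force: [0.8, 0.6, 0.4]
opening: 1.002
```

```bash
cat > look.py <<'E'
from h import *
import pickle,sys
n=sys.argv[1]; p=snapshot('wrist'); save(p,n); pickle.dump(p,open(n+'.pkl','wb'))
s=get_state(); print(s['clock'],s['tool_pos'],s['q'],s['opening'],s['contact_force'])
R=Ro.from_quat(s['eef_rot']).as_matrix(); print(R.round(3)); print('theta',np.degrees(np.arctan2(R[1,0],R[0,0])))
try:
    c,a=block(p)
    print('to block',to_tool(np.array([c[0]/1e3,c[1]/1e3,.1])-s['tool_pos']))
except Exception as e: print(e)
E
python3 look.py w2
```

```text
3.6 [ 0.42809231 -0.20934848  0.20674851] [ 0.74464085  0.6046953  -0.60837729  2.02419596  0.54551947  0.67624044
  0.13373634] 1.0000182822542245 [0.32414173 0.06054542 0.04376343]
[[-0.344  0.939  0.   ]
 [ 0.939  0.344  0.   ]
 [ 0.     0.    -1.   ]]
theta 110.13721777451364
blk n 1674 z 0.0248 c [ 431.5 -212. ] size [41.2 54.4] long heading 110.0
to block [ -3.70379416   2.28094629 106.74921731]
```

View pics/w2.png

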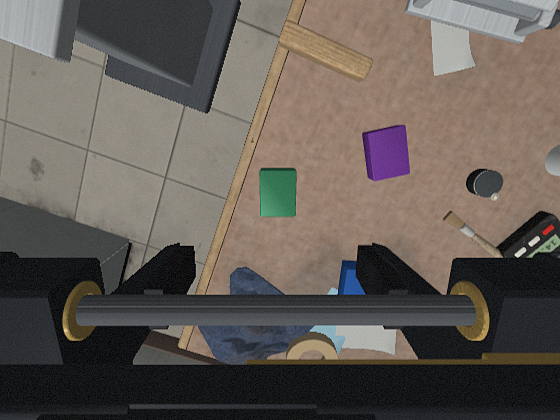

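Green block at (278,192), measured at (0.431, -0.212) with heading 110°; the three cameras agree. I'll descend to a tip height of about 10.5 mm, so the fingers hold only the upper part of the block.

Request:
send_rows:
  series:
    - {"grip": 1, "turn": 0, "dx": -3.5, "dy": 2.5, "dz": 0}
    - {"grip": 1, "turn": 0, "dx": 0, "dy": 0, "dz": 26}
    - {"grip": 1, "turn": 0, "dx": 0, "dy": 0, "dz": 26}
    - {"grip": 1, "turn": 0, "dx": 0, "dy": 0, "dz": 26}
    - {"grip": 1, "turn": 0, "dx": 0, "dy": 0, "dz": 26}
    - {"grip": 1, "turn": 0, "dx": 0, "dy": 0, "dz": 26}
    - {"grip": 1, "turn": 0, "dx": 0, "dy": 0, "dz": 26}
    - {"grip": 1, "turn": 0, "dx": 0, "dy": 0, "dz": 20}
    - {"grip": 1, "turn": 0, "dx": 0, "dy": 0, "dz": 10}
    - {"grip": 1, "turn": 0, "dx": 0, "dy": 0, "dz": 10}
    - {"grip": 1, "turn": 0, "dx": 0, "dy": 0, "dz": 0}
    - {"grip": 1, "turn": 0, "dx": 0, "dy": 0, "dz": 0}

```text
clock: 4.8
tool_pos: [0.432, -0.2117, 0.0108]
eef_rot: [0.572, 0.82, -0.0, 0.0]
contact_force: [-0.1, -0.6, 0.4]
opening: 1.001
```

```bash
python3 look.py w3
```

```text
4.85 [ 0.43210758 -0.21179279  0.01109381] [ 0.44372136  0.93455928 -0.13696578  2.12910124  0.93730802  0.1370688
 -0.21713634] 1.0011652244413611 [-0.29768415  0.47178951  0.13353946]
[[-0.346  0.938  0.001]
 [ 0.938  0.346 -0.001]
 [-0.001  0.001 -1.   ]]
theta 110.25712567977168
blk n 6463 z 0.0247 c [ 430.1 -204.8] size [ 41.2 111.6] long heading 20.5
to block [  7.20438736   0.6373242  -88.91210591]
```

View pics/w3.png

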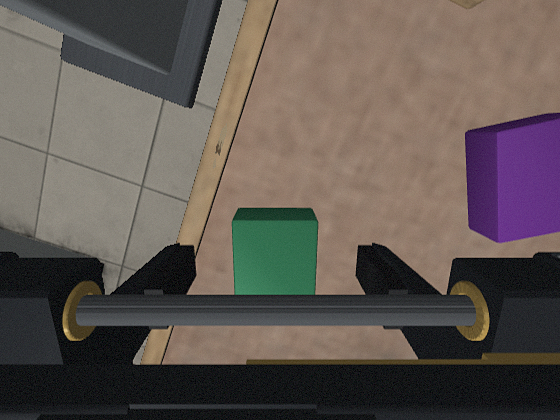

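The block sits centred between the fingers, with its top at (275,255). Closing now.

Request:
send_rows:
  force: 25
  series:
    - {"grip": 0, "turn": 0, "dx": 0, "dy": 0, "dz": 0}
    - {"grip": 0, "turn": 0, "dx": 0, "dy": 0, "dz": 0}
    - {"grip": 0, "turn": 0, "dx": 0, "dy": 0, "dz": 0}
    - {"grip": 0, "turn": 0, "dx": 0, "dy": 0, "dz": 0}
    - {"grip": 0, "turn": 0, "dx": 0, "dy": 0, "dz": 0}
    - {"grip": 0, "turn": 0, "dx": 0, "dy": 0, "dz": 0}
    - {"grip": 0, "turn": 0, "dx": 0, "dy": 0, "dz": 0}
    - {"grip": 0, "turn": 0, "dx": 0, "dy": 0, "dz": 0}

```text
clock: 5.65
tool_pos: [0.4316, -0.2116, 0.0107]
eef_rot: [0.572, 0.821, -0.0, 0.0]
contact_force: [-0.8, 0.5, 0.6]
opening: 0.473
```

Request:
send_rows:
  series:
    - {"grip": 0, "turn": 0, "dx": 0, "dy": 0, "dz": -10}
    - {"grip": 0, "turn": 0, "dx": 0, "dy": 0, "dz": -25}
    - {"grip": 0, "turn": 0, "dx": 0, "dy": 0, "dz": -35}
    - {"grip": 0, "turn": 0, "dx": 0, "dy": 0, "dz": -35}
    - {"grip": 0, "turn": 0, "dx": 0, "dy": 0, "dz": -35}
    - {"grip": 0, "turn": 0, "dx": 0, "dy": 0, "dz": -30}
    - {"grip": 0, "turn": 0, "dx": 0, "dy": 0, "dz": -10}
    - {"grip": 0, "turn": 0, "dx": 0, "dy": 0, "dz": 0}

```text
clock: 6.45
tool_pos: [0.432, -0.2121, 0.1915]
eef_rot: [0.572, 0.82, 0.0, 0.001]
contact_force: [0.1, 0.1, -0.6]
opening: 0.473
```

```bash
python3 look.py w4
python3 - <<'E'
from h import *
s=get_state()
import pickle
p=snapshot('scene');save(p,'s4');pickle.dump(p,open('s4.pkl','wb'))
from stage import stage
stage(p)
C=np.array([.547,.073,.084]);
print(to_tool(np.array([.547,.073,.20])-s['tool_pos']))
E
```

```text
6.5 [ 0.43124755 -0.21188449  0.19037441] [ 0.74307923  0.63838163 -0.60945202  2.02992543  0.59618464  0.65390457
  0.09152827] 0.4737118559305058 [ 0.26442103  0.05655017 -0.75921451]
[[-0.346  0.938 -0.   ]
 [ 0.938  0.346 -0.   ]
 [-0.    -0.    -1.   ]]
theta 110.25249785691501
blk n 0 z nan c [0. 0.] size [0. 0.] long heading 90.0
to block [ 348.09583673 -331.20995075   90.36745085]
slope 0.469 heading of up 98.03 pad centre [0.5468 0.0743 0.0845] size [61.4 75.8] rectang vs slope 89.49 resid 0.0008 npx 717
[227.15539094 207.25621695  -9.78473879]
  return _methods._mean(a, axis=axis, dtype=dtype,
  ret = ret.dtype.type(ret / rcount)
```

View pics/s4.png

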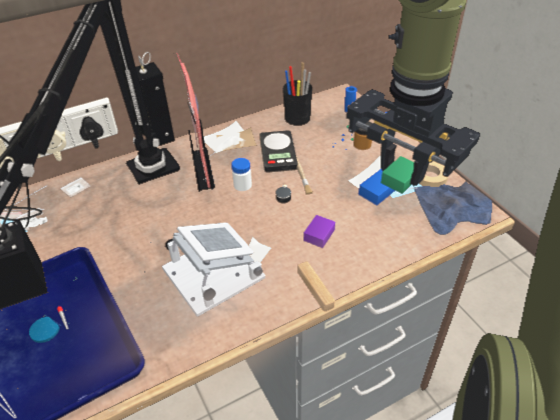

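View pics/w4.png

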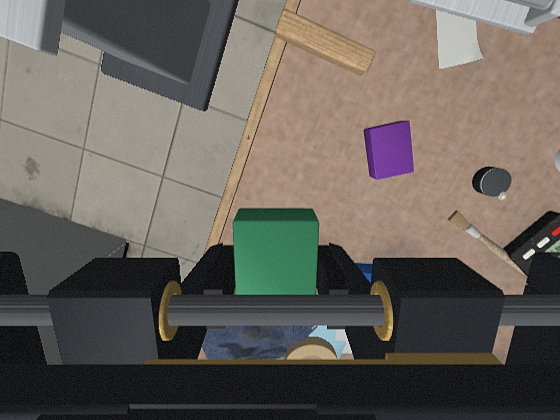

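The block is held level and clear of the bench in the scene view, at (400,175). Next I'll hover on the downhill side of the stage so the wrist camera can see the pad.

Request:
send_rows:
  series:
    - {"grip": 0, "turn": 0, "dx": 17.6, "dy": 19.4, "dz": -4}
    - {"grip": 0, "turn": 0, "dx": 17.6, "dy": 19.4, "dz": -4}
    - {"grip": 0, "turn": 0, "dx": 17.6, "dy": 19.4, "dz": -4}
    - {"grip": 0, "turn": 0, "dx": 17.6, "dy": 19.4, "dz": -4}
    - {"grip": 0, "turn": 0, "dx": 17.6, "dy": 19.4, "dz": -4}
    - {"grip": 0, "turn": 0, "dx": 17.6, "dy": 19.4, "dz": 0}
    - {"grip": 0, "turn": 0, "dx": 17.6, "dy": 19.4, "dz": 0}
    - {"grip": 0, "turn": 0, "dx": 17.6, "dy": 19.4, "dz": 0}
    - {"grip": 0, "turn": 0, "dx": 17.6, "dy": 19.4, "dz": 0}
    - {"grip": 0, "turn": 0, "dx": 17.6, "dy": 19.4, "dz": 0}
    - {"grip": 0, "turn": 0.114, "dx": 0, "dy": 0, "dz": 0}
    - {"grip": 0, "turn": 0.114, "dx": 0, "dy": 0, "dz": 0}
    - {"grip": 0, "turn": 0, "dx": 0, "dy": 0, "dz": 0}

```text
clock: 7.85
tool_pos: [0.5516, 0.0209, 0.2088]
eef_rot: [0.661, 0.75, -0.002, -0.001]
contact_force: [-1.1, -0.6, -1.8]
opening: 0.475
```

```bash
python3 look.py w5 2>/dev/null
python3 - <<'E'
from h import *
import pickle
from stage import stage
p=pickle.load(open('w5.pkl','rb')); print(stage(p))
E
```

```text
7.9 [0.55168924 0.02064922 0.20902648] [ 0.19704857  0.67504942 -0.53537646  1.8065481   0.46547588  0.79157655
 -0.44802819] 0.4774789988424097 [ 0.83184265 -0.34090482 -0.18597018]
[[-0.129  0.992 -0.003]
 [ 0.992  0.129 -0.001]
 [-0.001 -0.003 -1.   ]]
theta 97.38968577908678
blk n 0 z nan c [0. 0.] size [0. 0.] long heading 90.0
to block [  50.57538184 -549.42427254  110.67644592]
slope 0.4613 heading of up 97.21 pad centre [0.5473 0.0724 0.0844] size [73.5 59.1] rectang vs slope 0.03 resid 0.00059 npx 4593
(array([0.54728271, 0.0723967 , 0.08443188]), array([ 0.05589582, -0.44159423,  0.89547205]), array([-0.11244922,  0.88838357,  0.44511775]), array([-0.99208408, -0.12557535,  0.        ]), np.float64(0.46130574819154435))
```

View pics/w5.png

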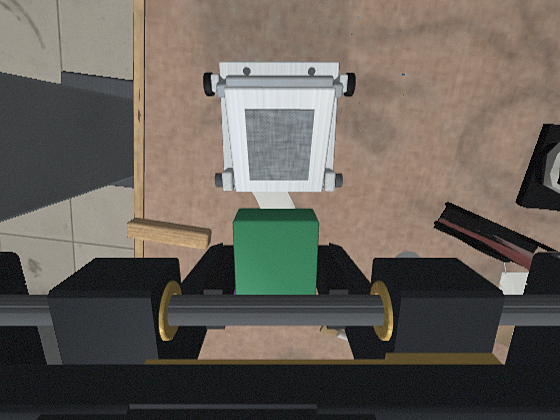

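The pad is fully visible at (280,145). Slope is 0.461, heading 97.2° and pad centre (0.547, 0.072, 0.084), consistent with the other views. The tool can't tilt, so the block has to swivel about the jaw axis in a light grip. I'll put its uphill edge on the pad and roll it flush.

Request:
send_rows:
  series:
    - {"grip": 0, "turn": 0, "dx": 17, "dy": 0.7, "dz": 0}
    - {"grip": 0, "turn": 0, "dx": 17, "dy": 0.7, "dz": 0}
    - {"grip": 0, "turn": 0, "dx": 16, "dy": 0.7, "dz": 0}
    - {"grip": 0, "turn": 0, "dx": 0, "dy": 0, "dz": 20}
    - {"grip": 0, "turn": 0, "dx": 0, "dy": 0, "dz": 25}
    - {"grip": 0, "turn": 0, "dx": 0, "dy": 0, "dz": 25}
    - {"grip": 0, "turn": 0, "dx": 0, "dy": 0, "dz": 18}
    - {"grip": 0, "turn": 0, "dx": 0, "dy": 0, "dz": 9}
    - {"grip": 0, "turn": 0, "dx": 0, "dy": 0, "dz": 0}
    - {"grip": 0, "turn": 0, "dx": 0, "dy": 0, "dz": 0}
    - {"grip": 0, "turn": 0, "dx": 0, "dy": 0, "dz": 0}

```text
clock: 9.0
tool_pos: [0.549, 0.0708, 0.1145]
eef_rot: [0.661, 0.75, 0.001, 0.0]
contact_force: [0.2, -0.3, 0.3]
opening: 0.47
```

Request:
send_rows:
  force: 4
  series:
    - {"grip": 0, "turn": 0, "dx": 0, "dy": 0, "dz": 0}
    - {"grip": 0, "turn": 0, "dx": 0, "dy": 0, "dz": 0}

```text
clock: 9.2
tool_pos: [0.5487, 0.0706, 0.1143]
eef_rot: [0.661, 0.75, 0.0, 0.0]
contact_force: [0.0, -0.1, -0.9]
opening: 0.478
```

```bash
cat > uv.py <<'E'
from h import *
import sys,pickle
C=np.array([.5473,.0724,.0844]); u=np.array([-.1255,.992,0]); v=np.array([.992,.1255,0])
def st():
    s=get_state(); d=s['tool_pos']-C; print('t',round(s['clock'],2),'u,v mm',round(d@u*1e3,2),round(d@v*1e3,2),'z',round(s['tool_pos'][2]*1e3,2),'F',s['contact_force'].round(2),'M',s['moment'].round(3),'open',round(s['opening'],3))
if __name__=='__main__':
    p=snapshot('scene'); st()
    big=cv2.resize(p['img'][160:300,130:290],None,fx=5,fy=5,interpolation=cv2.INTER_CUBIC)[:600]; cv2.imwrite(f'pics/{sys.argv[1]}.png',big[:,:,::-1]); pickle.dump(p,open(sys.argv[1]+'.pkl','wb'))
E
python3 uv.py s6
```

```text
t 9.25 u,v mm -1.95 1.07 z 114.21 F [ 0.88 -0.83 -0.8 ] M [-0.023 -0.084 -0.021] open 0.472
```

View pics/s6.png

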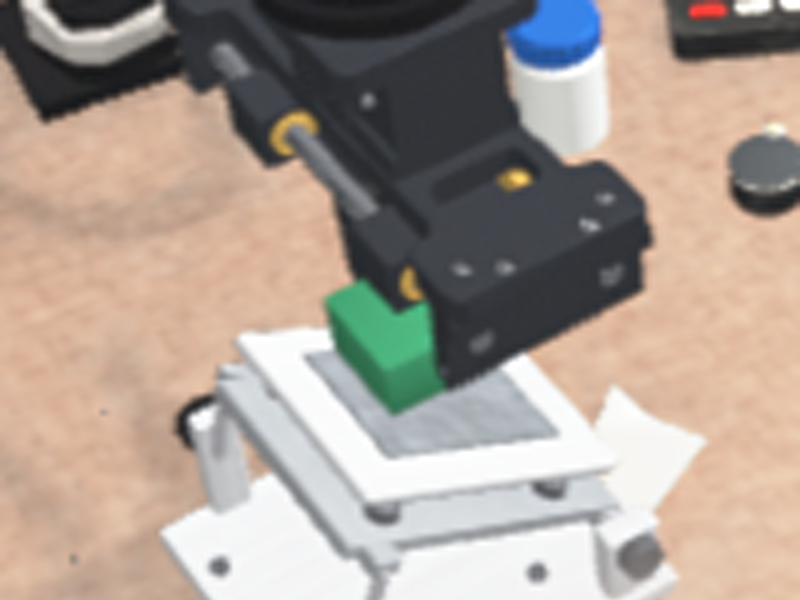

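Request:
send_rows:
  series:
    - {"grip": 0, "turn": 0, "dx": 0, "dy": -1, "dz": 2}
    - {"grip": 0, "turn": 0, "dx": 0, "dy": 0, "dz": 2}
    - {"grip": 0, "turn": 0, "dx": 0, "dy": 0, "dz": 2}
    - {"grip": 0, "turn": 0, "dx": -0.5, "dy": 0, "dz": 1}
    - {"grip": 0, "turn": 0, "dx": -0.5, "dy": 0, "dz": 1}
    - {"grip": 0, "turn": 0, "dx": -0.5, "dy": 0, "dz": 1}
    - {"grip": 0, "turn": 0, "dx": -0.5, "dy": 0, "dz": 1}
    - {"grip": 0, "turn": 0, "dx": -0.5, "dy": 0, "dz": 1}
    - {"grip": 0, "turn": 0, "dx": -0.5, "dy": 0, "dz": 1}
    - {"grip": 0, "turn": 0, "dx": -0.5, "dy": 0, "dz": 1}

```text
clock: 10.25
tool_pos: [0.5479, 0.067, 0.1007]
eef_rot: [0.661, 0.75, 0.0, 0.0]
contact_force: [0.4, 0.9, 1.0]
opening: 0.476
```

```bash
python3 uv.py s7
```

```text
t 10.3 u,v mm -5.56 -0.13 z 100.54 F [ 0.35  0.41 -0.37] M [ 0.039 -0.138 -0.012] open 0.478
```

View pics/s7.png

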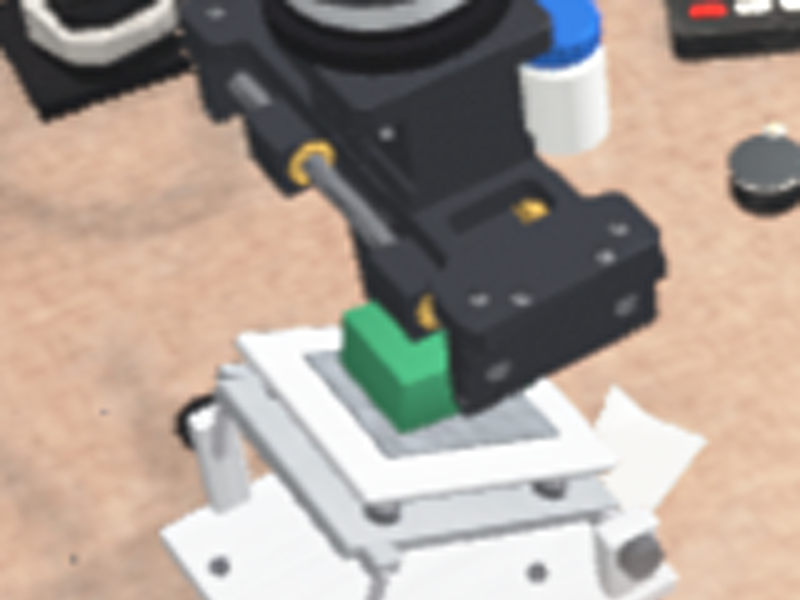

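Request:
send_rows:
  series:
    - {"grip": 0, "turn": 0, "dx": -0.3, "dy": 0, "dz": 1}
    - {"grip": 0, "turn": 0, "dx": -0.3, "dy": 0, "dz": 1}
    - {"grip": 0, "turn": 0, "dx": -0.3, "dy": 0, "dz": 1}
    - {"grip": 0, "turn": 0, "dx": -0.3, "dy": 0, "dz": 1}
    - {"grip": 0, "turn": 0, "dx": -0.3, "dy": 0, "dz": 1}
    - {"grip": 0, "turn": 0, "dx": -0.3, "dy": 0, "dz": 1}
    - {"grip": 0, "turn": 0, "dx": 0, "dy": 0, "dz": 0}

```text
clock: 11.0
tool_pos: [0.548, 0.0652, 0.0945]
eef_rot: [0.661, 0.75, -0.0, -0.0]
contact_force: [0.1, 0.6, -0.4]
opening: 0.475
```

```bash
python3 uv.py s8
```

```text
t 11.05 u,v mm -7.2 -0.22 z 94.58 F [-0.83 -0.47 -0.91] M [-0.052 -0.122 -0.009] open 0.478
```

View pics/s8.png

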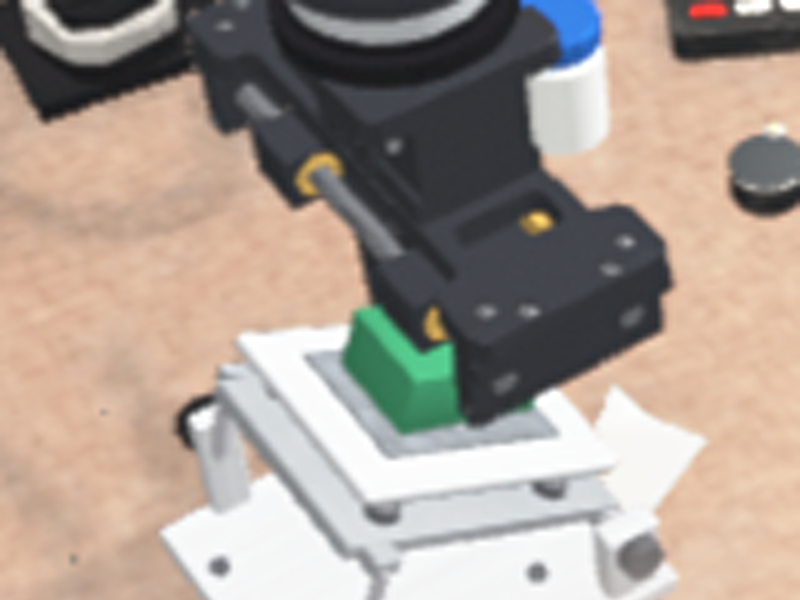

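The block has tilted to roughly the slope, at (410,390) in the crop. I'll continue and start pressing along the plate normal.

Request:
send_rows:
  series:
    - {"grip": 0, "turn": 0, "dx": -0.3, "dy": 0, "dz": 0.8}
    - {"grip": 0, "turn": 0, "dx": -0.2, "dy": 0, "dz": 0.8}
    - {"grip": 0, "turn": 0, "dx": 0.2, "dy": 0, "dz": 0.5}
    - {"grip": 0, "turn": 0, "dx": 0.2, "dy": 0, "dz": 0.5}
    - {"grip": 0, "turn": 0, "dx": 0.2, "dy": 0, "dz": 0.5}
    - {"grip": 0, "turn": 0, "dx": 0.2, "dy": 0, "dz": 0.5}
    - {"grip": 0, "turn": 0, "dx": 0, "dy": 0, "dz": 0}

```text
clock: 11.75
tool_pos: [0.548, 0.065, 0.0911]
eef_rot: [0.661, 0.75, -0.0, 0.0]
contact_force: [0.1, -1.9, 0.4]
opening: 0.477
```

```bash
python3 uv.py s9
```

```text
t 11.8 u,v mm -7.39 -0.19 z 91.09 F [ 0.36 -1.7   1.08] M [-0.399 -0.229  0.03 ] open 0.474
```

View pics/s9.png

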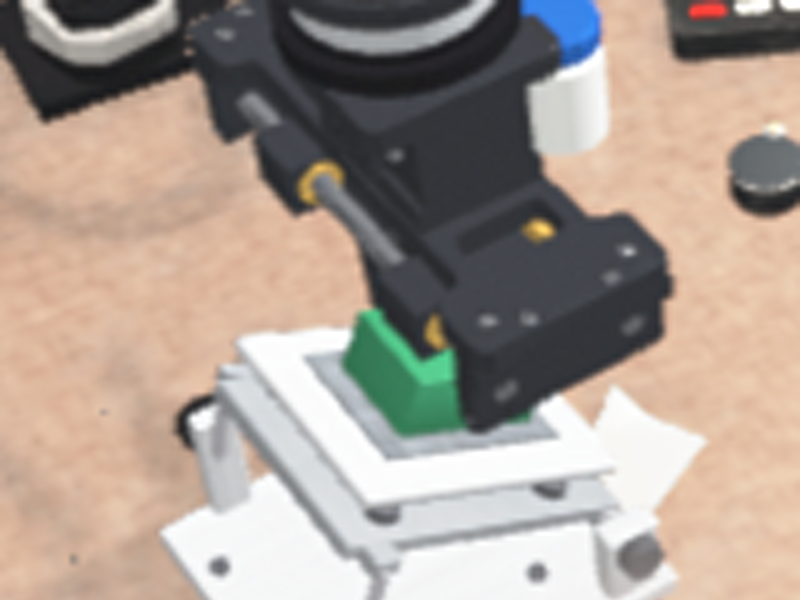

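```bash
cat > meas.py <<'E'
from h import *
import sys,pickle
from uv import C,u,v
n0=np.array([.0559,-.4416,.8955]); x0=np.array([-.1124,.8884,.4451]); y0=np.array([-.9921,-.1256,0])
p0=pickle.load(open('scene0.pkl','rb')); p4=pickle.load(open('s4.pkl','rb'))
def fit(P):
    c=P.mean(0)
    for _ in range(5):
        w=np.linalg.svd(P-c,full_matrices=False)[2][2]; w*=np.sign(w@n0); d=(P-c)@w
        P=P[abs(d)<2.2*d.std()+1e-4]; c=P.mean(0)
    return c,w,len(P),d.std()
def meas(p):
    X=cloud(p); L0=(cloud(p0)+cloud(p4))/2; 
    q=(X-C); q0=(L0-C)
    s0=np.stack([q0@x0,q0@y0,q0@n0],-1)
    hs=cv2.cvtColor(p['img'],cv2.COLOR_RGB2HSV); h0=cv2.cvtColor(p0['img'],cv2.COLOR_RGB2HSV)
    plate=(abs(s0[...,0])<.050)&(abs(s0[...,1])<.042)&(abs(s0[...,2])<.005)
    same=plate&(hs[...,1]<70)&(hs[...,2]>90)&(abs(hs[...,2].astype(int)-h0[...,2])<25)
    same=cv2.erode(same.astype(np.uint8),np.ones((3,3)))>0
    dn=((X-L0)@n0)[same]*1000
    dn=dn[np.isfinite(dn)&(abs(dn)<12)]; 
    print('plate shift along n mm: median',np.median(dn).round(2),'iqr',np.percentile(dn,[25,75]).round(2),'n',len(dn))
    # green faces
    g=(cv2.inRange(hs,(45,60,20),(90,255,255))>0); g&=(abs(q)<.08).all(-1)
    sb=np.stack([q@x0,q@y0,q@n0],-1)*1000
    top=g&(hs[...,2]>0)
    # brightness split into faces
    V=hs[...,2][g]; 
    e=cv2.erode(g.astype(np.uint8),np.ones((3,3)))>0
    # normals by local plane: use kmeans on image values
    t=g&(sb[...,2]>19) 
    return X,g,sb,hs
if __name__=='__main__':
    p=pickle.load(open(sys.argv[1]+'.pkl','rb')); X,g,sb,hs=meas(p)
    vals=np.float32(p['img'][g])
    _,lab,cen=cv2.kmeans(vals,3,None,(3,50,.1),5,cv2.KMEANS_PP_CENTERS)
    L=-np.ones(g.shape,int); L[g]=lab[:,0]
    for k in range(3):
        m=cv2.erode((L==k).astype(np.uint8),np.ones((2,2)))>0
        if m.sum()>15:
            c,w,nn,sd=fit(X[m]); print(cen[k].round(),m.sum(),nn,'centroid stage mm',np.median(sb[m],0).round(1),'normal in stage',np.round([w@x0,w@y0,w@n0],3),'sd',sd.round(5), 'range z',np.percentile(sb[m][:,2],[5,95]).round(1),'x',np.percentile(sb[m][:,0],[2,98]).round(1),'y',np.percentile(sb[m][:,1],[2,98]).round(1))
E
for s in s8 s9; do echo $s; python3 meas.py $s; done
```

```text
s8
plate shift along n mm: median 0.03 iqr [-0.76  0.71] n 372
[ 55. 121.  87.] 129 108 centroid stage mm [28.7  8.9 10.7] normal in stage [-0.976 -0.044  0.214] sd 0.00127 range z [ 4.1 20.3] x [ 7.7 30.8] y [-13.4  21. ]
[ 71. 143. 106.] 31 30 centroid stage mm [19.8 20.5 15.8] normal in stage [-0.061  0.998  0.002] sd 0.00084 range z [11.9 20.1] x [11.  26.5] y [18.5 22.3]
[ 83. 193. 136.] 53 50 centroid stage mm [23.9 11.  24. ] normal in stage [ 0.009 -0.039  0.999] sd 0.00057 range z [22.6 25. ] x [13.9 28.4] y [-16.2  19.9]
s9
plate shift along n mm: median -0.77 iqr [-1.48 -0.04] n 321
[ 73. 146. 108.] 28 26 centroid stage mm [17.  20.3 14.5] normal in stage [ 0.06  -0.991  0.116] sd 0.00069 range z [10.4 18.2] x [ 9.8 23.9] y [18.7 21.9]
[ 84. 196. 137.] 34 33 centroid stage mm [21.6 14.6 22.5] normal in stage [-0.021 -0.008  1.   ] sd 0.00062 range z [21.6 23.8] x [11.3 25.7] y [-16.3  20.7]
[ 56. 122.  87.] 145 125 centroid stage mm [27.2  7.6  9.9] normal in stage [-0.982 -0.07   0.177] sd 0.00213 range z [ 3.2 19.3] x [ 6.9 29.4] y [-13.1  22.3]
```

The top face is now parallel to the plate within about 0.02 rad, and the plate is just starting to move. I'll firm up the grip and press about 4 mm more along the normal.

Request:
send_rows:
  force: 15
  series:
    - {"grip": 0, "turn": 0, "dx": 0, "dy": 0, "dz": 0}
    - {"grip": 0, "turn": 0, "dx": 0, "dy": 0, "dz": 0}
    - {"grip": 0, "turn": 0, "dx": 0.3, "dy": 0, "dz": 0.6}
    - {"grip": 0, "turn": 0, "dx": 0.3, "dy": 0, "dz": 0.6}
    - {"grip": 0, "turn": 0, "dx": 0.3, "dy": 0, "dz": 0.6}
    - {"grip": 0, "turn": 0, "dx": 0.3, "dy": 0, "dz": 0.6}
    - {"grip": 0, "turn": 0, "dx": 0.3, "dy": 0, "dz": 0.6}
    - {"grip": 0, "turn": 0, "dx": 0, "dy": 0, "dz": 0}
    - {"grip": 0, "turn": 0, "dx": 0, "dy": 0, "dz": 0}

```text
clock: 12.7
tool_pos: [0.5478, 0.0667, 0.0881]
eef_rot: [0.661, 0.75, -0.0, 0.0]
contact_force: [0.5, -3.4, 3.5]
opening: 0.479
```

```bash
python3 uv.py s10; python3 meas.py s10
```

```text
t 12.75 u,v mm -5.72 -0.2 z 88.15 F [ 0.32 -3.46  2.29] M [-0.797 -0.22  -0.029] open 0.478
plate shift along n mm: median -4.2 iqr [-5.01 -3.45] n 158
[ 84. 196. 138.] 30 29 centroid stage mm [19.7 15.3 19.1] normal in stage [-0.012 -0.007  1.   ] sd 0.00055 range z [18.1 20. ] x [11.9 25.8] y [-10.7  19.9]
[ 56. 122.  88.] 146 123 centroid stage mm [27.4 10.   6.1] normal in stage [-0.972 -0.066  0.225] sd 0.00207 range z [-0.1 16.3] x [ 7.1 29.1] y [-13.   22.1]
[ 74. 147. 110.] 30 29 centroid stage mm [18.3 20.5 11.2] normal in stage [ 0.031 -0.999  0.045] sd 0.0007 range z [ 7.7 15.9] x [11.3 24.1] y [19.1 22.2]
```

View pics/s10.png

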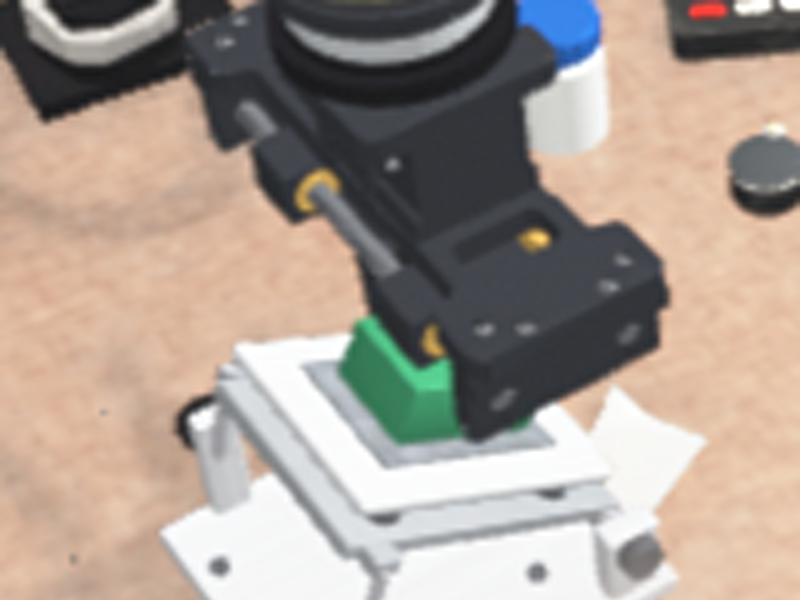

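Depth is 4.2–5 mm with about 4–5 N and the face is parallel. Now I'll firm the grip for the hold and settle.

Request:
send_rows:
  force: 25
  series:
    - {"grip": 0, "turn": 0, "dx": 0, "dy": 0, "dz": 0}
    - {"grip": 0, "turn": 0, "dx": 0, "dy": 0, "dz": 0}
    - {"grip": 0, "turn": 0, "dx": 0, "dy": 0, "dz": 0}
    - {"grip": 0, "turn": 0, "dx": 0, "dy": 0, "dz": 0}
    - {"grip": 0, "turn": 0, "dx": 0, "dy": 0, "dz": 0}
    - {"grip": 0, "turn": 0, "dx": 0, "dy": 0, "dz": 0}

```text
clock: 13.35
tool_pos: [0.5478, 0.0668, 0.0881]
eef_rot: [0.661, 0.75, -0.0, 0.0]
contact_force: [-0.3, -5.0, 2.0]
opening: 0.473
```

```bash
python3 uv.py s11; python3 meas.py s11
python3 - <<'E'
from h import *
import pickle
from meas import x0,y0,n0,C,fit
from uv import st
p=snapshot('wrist'); save(p,'w11'); st()
X=cloud(p); hs=cv2.cvtColor(p['img'],cv2.COLOR_RGB2HSV); q=X-C
g=(cv2.inRange(hs,(45,60,20),(90,255,255))>0)&(abs(q)<.08).all(-1)
sb=np.stack([q@x0,q@y0,q@n0],-1)*1000
t=g&(sb[...,2]>16.5); t=cv2.erode(t.astype(np.uint8),np.ones((5,5)))>0
c,w,nn,sd=fit(X[t]); print('wrist top normal in stage',[round(float(w@a),3) for a in (x0,y0,n0)],'z',np.median(sb[t][:,2]).round(2),nn)
t2=g&(abs(sb[...,2]-np.median(sb[t][:,2]))<2); P=sb[t2][:,:2]
print('x',np.percentile(P[:,0],[1,99]).round(1),'y',np.percentile(P[:,1],[1,99]).round(1),cv2.minAreaRect(P.astype(np.float32)))
w8=(abs(sb[...,0])<50)&(abs(sb[...,1])<42)&(abs(sb[...,2])<12)&(hs[...,1]<60)&(hs[...,2]>170)
if w8.sum()>50: print('plate white z',np.median(sb[w8][:,2]).round(2),w8.sum())
E
```

```text
t 13.4 u,v mm -5.54 -0.2 z 88.09 F [ 0.34 -3.75  2.81] M [-0.833 -0.214  0.015] open 0.475
plate shift along n mm: median -4.15 iqr [-4.91 -3.47] n 155
[ 75. 147. 110.] 21 21 centroid stage mm [17.4 20.6 12. ] normal in stage [ 0.007 -1.     0.019] sd 0.00066 range z [ 8.4 15.2] x [11.5 24. ] y [19.3 21.5]
[ 56. 122.  88.] 155 155 centroid stage mm [27.5 10.3  5.8] normal in stage [-0.664 -0.069  0.744] sd 0.00386 range z [-0.6 15.8] x [ 7.  29.6] y [-12.8  22. ]
[ 84. 196. 138.] 31 31 centroid stage mm [21.3 14.9 19.2] normal in stage [-0.018 -0.001  1.   ] sd 0.00075 range z [17.9 20.4] x [12.2 26.3] y [-11.7  20.3]
t 13.45 u,v mm -5.45 -0.2 z 88.11 F [ 0.01 -4.45  2.09] M [-0.875 -0.171  0.03 ] open 0.476
wrist top normal in stage [0.003, 0.001, 1.0] z 19.6 3768
x [-15.4  27.3] y [-19.7  20.9] ((5.916990280151367, 1.531982421875), (45.4785041809082, 60.145626068115234), 0.608863353729248)
plate white z -6.33 7021
```

View pics/w11.png

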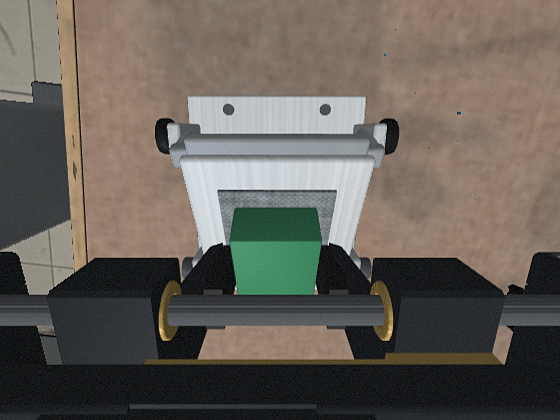

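The wrist view shows the block square on the pad at (277,250), with clear space round it. Normals agree within 0.003 rad and nothing is moving, so I'm handing in.

```bash
python3 -c "
from plant import *
print(finish_job())"
```

```text
the job is handed in; nothing more can be done
None
```

The job is handed in. The smaller (green) wax block lies flush on the stage's pad with the plate pressed in about 4.3 mm, and I was still gripping it at 25 N. The hand-in gave no verdict.

I gripped the block by its upper half and lifted it clear. The moves can't tilt the tool, so I eased the grip to 4 N. I then rolled the block flush about the jaw axis by lowering its uphill edge onto the pad, pressed along the plate's normal and tightened the grip.

**Last checks (about 13.5 s used of 35 s):**

| Check | Measured | Limit |
|---|---|---|
| Tilt of the block's top face against the plate | 0.003 rad (wrist camera), 0.018 rad (scene camera) | 0.05 rad |
| Long side against the slope line | about 0.01 rad | 0.12 rad |
| Centre off the pad's middle | under 1 mm each way | 10 mm |
| Plate depth | 4.2–4.4 mm | 2–8 mm |
| Contact force | about 5 N | 2–15 N |

- **Contact force:** this is estimated from noisy wrist readings. About 2.4 N of it seems to be friction along the slope.
- **Along-slope centring:** this rests mainly on the uphill end, seen at 27.3 mm where 27.5 mm is exact. The gripper hid the downhill end, so the full-rectangle fit (5.9 mm off) was not usable there.
- **Finger clearance:** the tips should be about 6 mm off the pad. This is worked out from the tool position; I saw no contact, but I didn't measure it.
- **Stage slope and other things:** I did not measure the stage's slope or the positions of the larger block, the loupe and the offcut again at the end. I saw no contact with any of the three, and forces stayed low.

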